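# Pull the button cap off a harness tester

## Robot

A 6-joint arm with a two-finger parallel gripper is mounted at the origin on the work surface. World frame = base frame: x ahead of the robot, y to its left, z up, the work surface at z = 0. Lengths are in m, angles in rad, forces in N, time in s.
With the tool pointing down it reaches from about 0.3 to 0.85 m from the base axis. Payload 4.2 kg.
Tool frame: the origin (TCP) lies at the centre of the arm's flange, where the gripper is bolted on; the fingertips stand 191 mm ahead of it and the grasp point (between the pads) lies 172 mm ahead of it; z points along the fingers, y is the line along which they close (so a half turn about z gives the same grasp; the last joint's range is limited). The gripper opens to 91 mm and grips with 3 to 60 N. Pads are 32 mm wide; open, the fingers measure 118 mm over their backs; the gripper's body (76 mm by 178 mm) begins 60 mm behind the grasp point.
Start: joints at [-1.227, 0.32, 1.565, -0, 1.257, -0.02], TCP at [0.205, -0.537, 0.405] pointing down, gripper open.
Joint ranges: [-3.11, 3.11], [-0.84, 2.01], [0.21, 2.61], [-1.34, 4.49], [0.05, 2.63], [-2.56, 2.56]. Speed limits (rad/s): [2.57, 2.57, 3.14, 3.14, 3.14, 3.14].

## Interface

Orientations are given as a unit quaternion [x, y, z, w].
In Python, from rig import bot, imaging, nets gives the robot as it stands. The module is installed in compiled form; this text tells all that it offers.
- The arm moves only by the tool move_arm, never from a script. Its argument "plan" is text: rows parted by semicolons, each of 7 numbers parted by spaces: the turn, a rotation vector about the tool's x, y, z in units of 6 degrees (1.0 is 6 degrees), then the shift along the tool's x, y, z in units of 30 mm (1.0 is 30 mm), then the opening, from 0 (shut) to 1 (fully open). A call has 1 to 12 rows; each row shifts and turns the commanded pose from where the row before left it, along the tool's axes as they then stand; what a row does not reach is not made up. A row lasts 1/12 s, in which the tool goes at most 41.7 mm and 7.16 degrees, less where a joint would pass 70% of its speed; a pose out of reach is approached as far as the arm can. A call is refused whole if a number of a shift passes 1 or a number of a turn 1, either way. A call with a gripper value outside its range is refused whole. The fingers move at their own pace and stop on an object; the grip force is fixed at half the most. Time passes only in rows, so rows that do not move let the fingers close. It gives the time, the measured TCP pose, the force, the opening and the grip force at its end, in the units of the state.
- bot.get_obs(): the state, without advancing time (a new reading comes with each control period).
- imaging.snapshot(name): name is "side" or "top"; returns (picture, depth): 420x560x3 uint8, red, green, blue; 420x560 float32, m along the optical axis (not along the pixel's ray), 0 where there is no reading.
- imaging.calibration(name): a dict with "fovy" (degrees; the focal length in pixels is half the picture's height over the tangent of half this angle, whatever the lens; pixels are square), "cx", "cy" (the principal point, pixels), "eye" and "rotation" of the camera in the world. Camera axes: x right, y down, z forward; pixel columns grow to the right and rows downward; lengths in m; the calibration is good to about 2 mm. A picture is of the moment at which its call begins. calibration takes no time and is no camera call.
- bot.sign_off(): hands the job in; it is judged then, once.
Trained networks look in the newest picture that a camera, given by its name, has taken for a name from the list of things; names that differ only in an ending like _2 or _b are one class to them, and where a whole thing is asked for, a point or a joint stands for the part that bears it (a point fixed in the world has none). Each returns a list of dicts, best first, with "conf" (0 to 1); they miss things now and then, are a little off and sometimes report something else, mostly with a low value. They report only what shows in the picture. A call takes as long as a camera call. They do not tell look-alikes from the thing itself.
- nets.masks_of(camera, target): "mask" (420x560 bool, what is visible of it) and "location" ([column, row] in pixels, amid what is visible of it).
The state is a dict: "t": time; "joint_pos": joint angles; "dq": joint speeds; "tau": joint torques, N m; "tcp_pos": TCP position; "tool_rot": TCP orientation; "contact_force": force on the tool from outside, world axes, zero at the start; "moment": the same for the moment, N m; "opening": opening from 0.0 (shut) to 1.0 (fully open); "grip_force": force on a finger pad.
Only numpy, scipy, OpenCV 4.12 (cv2) and the standard library are available. Lean on these libraries where they do the work, as an engineer would, in place of code of your own. Each camera call takes 0.05 s, during which the arm holds its last target. There are 200 camera calls.

## Task

With the standing fork puller, pull the mushroom cap off the harness tester's button: press the sprung guard plate gently down with the fork, slide it fully home under the seated cap without wedging the cap up, and pull slowly straight up until the cap pops off. Then gently stand the puller, with the cap in its fork, upright on the floor of the open tray and let go. Do not touch the cap with the fingers, force or jerk the cap or the plate, or disturb the other things.

Things in the scene. Friction and masses are not known exactly. Their poses are not given: they have to be found in the camera images.
- tester: Fixed grey box, 180 mm (x) x 140 (y) x 60 high, four white sockets on its -x face; the capped button stands in the middle of its top, a row of low lamps (6 mm high) 66 mm to the button's +x side. Origin: centre of its underside; z up.
- seat (a point): Point on the button's axis in the plane of the tester's top (60 mm above its underside); axes as the tester's.
- plate (a point): Sprung aluminium guard plate round the button, on the tester; fixed point on the axis at the height of the plate's resting top: 10.5 mm above seat, 3 mm below the cap's head. Spans tester x -68 to +30 mm, y +-35 of it; 26 mm square hole. Stays level, yields straight down 1 mm per 9 N, travels 5 mm, springs back. Over 24 N (press and drag together) between puller and tester or plate harms it.
- cap: Loose black mushroom cap snapped on the button, 30 g: round head 38 mm diameter, 8 thick, on a skirt 20 mm in diameter, 13 long. Origin: centre of the skirt's lower end, 0.5 mm above seat when on; z up (head z 13 to 21 mm). Fingers must not touch it. Over 22 N between puller and cap in any direction breaks it. Once free it rides loosely, its head resting on the fork.
- cap_head (a point): Centre of the underside of the cap's head, 13 mm above the cap's origin. Damped spring pins in the stem hold the cap: a slow straight pull (up to 10 mm/s) frees it at about 10 to 15 N within 5 mm of lift; a pull at 50 mm/s or faster takes more than 22 N. The skirt is clear of the stem when lifted 19 mm.
- puller: Loose steel puller standing upright on its fork, 140 g. Origin: middle of the underside; z up; +x is the fork's open end. Tines z 0 to 5 mm, x -16 to +20, y 12 to 26 each side (24 apart), joined at the rear by a web with its front face at x = -11. Uprights (inner faces y +-22, x +-10) carry a beam, z 22 to 30 mm; the cap's head fits below it.
- puller_fork (a point): Middle of the fork at the height of the tines' tops, 5 mm above the puller's origin. The fork passes under the cap's head only while it presses the guard plate down nearly 2 mm: slide it along its +x with 14 to 17 N on the plate. The web meets the skirt when the puller's axis is about 1 mm short of the cap's: home. With less press it wedges the cap up.
- handle (a point): Grip point of the puller, 50 mm above its origin: middle of the grey handle block, 20 mm (puller x) x 36 (y), z 30 to 66 mm. Grip across the 20 mm, the fingers closing along the puller's x.
- tray: Fixed open grey tray, 220 mm (x) x 190 (y), 25 high, walls 4 mm, floor about 4 mm. Origin: centre of its underside; z up. White connectors lie in its +x +y and -x -y corners; its middle is free. Set down, not dropped: the puller must not meet its floor faster than 0.3 m/s.
- connector_a: Loose white plug housing, 32 x 22 x 18 mm, in the tray's +x +y corner; leave it. Origin: centre of its underside.
- connector_b: Like connector_a, in the tray's -x -y corner; leave it.
- connector_c: Like connector_a, on the bench just off the tester's -x face; leave it.
- bobbin: Loose empty white bobbin, 32 mm diameter, 30 mm high, standing about 80 mm to the puller's +y side; leave it. Origin: centre of its underside.
- screwdriver: Loose screwdriver lying beyond the tester; leave it. Origin under its middle.
- tape: Loose roll, 90 mm diameter, 19 mm high, lying beyond the tester; leave it. Origin: centre of its underside.
- jar: Loose jar, 56 mm diameter, 70 mm high, standing beyond the tester; leave it. Origin: centre of its underside.
Things that resemble listed ones, but are neither listed nor needed, are in the scene too. Several things have the shape of the cap; the one meant has the colours described above. Leave any red look-alike of the puller alone.

How it is judged:
By the outcome, as a careful person would: the job done as asked, in the order asked, and still so for the second after the job is handed in, with the robot touching nothing.
It also fails if it takes over 70 s, if anything falls off the work surface, if the arm or the gripper's body presses on something with over 40 N, if the wrist force passes 120 N, or if a joint passes its speed limit or range.

## Working session

There is one attempt and no reset: what is moved stays moved. The work goes in short steps, Python scripts to look and compute and a tool call to move; the robot and the scene stay as the last step left them, time stands still between calls to the robot, and variables do not carry over. Pictures are saved under pics/ and viewed, at most 10 in all, crops included, and the job is handed in when it is done.

Besides the shell and the picture viewer there is one more tool, called as name(argument=value, ...) on one line, values as JSON. move_arm: Moves the arm, as the interface text tells. Its arguments: {"type":"object","properties":{"plan":{"type":"string"}},"required":["plan"]}

```bash
mkdir -p pics
cat > h.py <<'E'
import numpy as np, cv2
from rig import bot, imaging, nets
def snap(n,save=None):
    p,d=imaging.snapshot(n); c=imaging.calibration(n)
    if save: cv2.imwrite('pics/'+save,p[:,:,::-1])
    f=210/np.tan(np.radians(c['fovy'])/2)
    v,u=np.mgrid[:420,:560]
    P=np.stack([(u-c['cx'])/f*d,(v-c['cy'])/f*d,d],-1)
    W=P@np.array(c['rotation']).T+np.array(c['eye'])
    W[d==0]=np.nan
    return p,d,W
E
python3 - <<'E'
from h import *
for n in('top','side'):
    p,d,W=snap(n,n+'1.png'); print(imaging.calibration(n))
    np.save(n+'W.npy',W); np.save(n+'p.npy',p)
    for t in ('puller','cap','tester','tray','plate','bobbin','handle'):
        for r in nets.masks_of(n,t)[:3]:
            m=r['mask']; print(n,t,round(r['conf'],2),r['location'],m.sum(),np.nanmedian(W[m],0).round(4),np.nanmax(W[m][:,2]).round(3))
print(bot.get_obs())
E
```

```text
Traceback (most recent call last):
  File "h.py", line 9, in snap
    W=P@np.array(c['rotation']).T+np.array(c['eye'])
      ~^~~~~~~~~~~~~~~~~~~~~~~~~~
ValueError: matmul: Input operand 1 has a mismatch in its core dimension 0, with gufunc signature (n?,k),(k,m?)->(n?,m?) (size 4 is different from 3)
```

Rotation is a quaternion.

```bash
sed -i "s/np.array(c\['rotation'\]).T/R.from_quat(c['rotation']).as_matrix().T/; 1a from scipy.spatial.transform import Rotation as R" h.py
python3 - <<'E'
from h import *
for n in('top','side'):
    p,d,W=snap(n,n+'1.png'); print(imaging.calibration(n))
    np.save(n+'W.npy',W); np.save(n+'p.npy',p)
    for t in ('puller','cap','tester','tray','plate','bobbin','handle'):
        try: L=nets.masks_of(n,t)[:3]
        except Exception as e: print(t,e); continue
        for r in L:
            m=r['mask']; print(n,t,round(r['conf'],2),r['location'],m.sum(),np.nanmedian(W[m],0).round(4),np.nanmax(W[m][:,2]).round(3))
print(bot.get_obs())
E
```

```text
{'fovy': 54.75357013967792, 'cx': 283.285289926125, 'cy': 213.95547397251065, 'eye': array([0.54184754, 0.00195077, 0.97674916]), 'rotation': array([-0.70239101,  0.71151038, -0.01867868,  0.00713809])}
top puller 0.89 [407.8, 222.0] 362 [ 0.5487 -0.2979  0.0354] 0.069
top puller 0.89 [452.3, 219.1] 399 [ 0.5577 -0.4019  0.042 ] 0.069
top cap 0.67 [265.4, 212.8] 196 [0.5836 0.0229 0.0798] 0.084
top cap 0.61 [214.2, 193.5] 199 [0.6309 0.1538 0.019 ] 0.024
top cap 0.5 [325.9, 193.9] 194 [ 0.6132 -0.1111  0.0189] 0.023
top tester 0.69 [267.6, 219.9] 4724 [0.5791 0.022  0.0597] 0.075
top tray 0.69 [144.3, 256.7] 7654 [0.4713 0.3213 0.0033] 0.03
top plate 0.94 [270.1, 218.1] 4843 [0.5788 0.0226 0.0596] 0.08
top bobbin 0.46 [370.7, 235.3] 143 [ 0.5266 -0.2242  0.0028] 0.031
top handle 0.93 [450.8, 217.7] 451 [ 0.5572 -0.4027  0.0343] 0.069
top handle 0.78 [409.5, 223.2] 343 [ 0.5488 -0.2964  0.0397] 0.069
top handle 0.68 [267.0, 219.6] 4873 [0.5788 0.0221 0.0596] 0.082
{'fovy': 42.16446303006746, 'cx': 276.12252774589575, 'cy': 223.2158390284694, 'eye': array([0.08381608, 0.68345482, 0.983
[... 1051 characters left out ...]
916  0.0309] 0.071
{'t': 0.85, 'joint_pos': array([-1.22697554e+00,  3.19544436e-01,  1.56448268e+00,  1.73266306e-05,
        1.25738770e+00, -2.00229387e-02]), 'dq': array([-0.00089131, -0.00061822,  0.00094562, -0.00055396, -0.0001751 ,
       -0.00085822]), 'tau': array([-7.81568651e-04, -4.12326658e+01, -2.32225889e+01,  7.28992699e-02,
        3.76360095e-02,  5.29093995e-06]), 'tcp_pos': array([ 0.20461205, -0.5373527 ,  0.40481462]), 'tool_rot': array([9.83498285e-01, 1.80917427e-01, 2.24668607e-05, 8.64277565e-05]), 'contact_force': array([0.57098877, 0.01986846, 0.17330552]), 'moment': array([ 0.03920526, -0.04964999, -0.00451989]), 'grip_force': 0.0, 'opening': 1.0024214573515842}
```

View pics/top1.png

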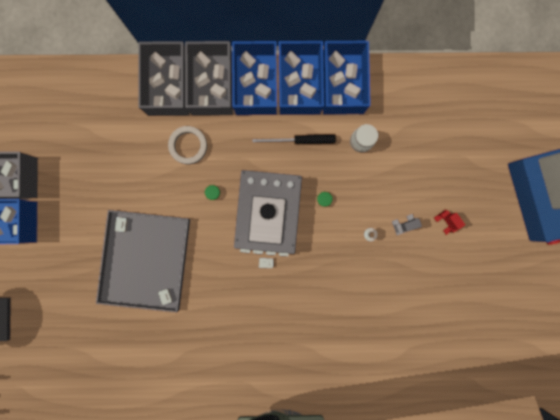

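View pics/side1.png

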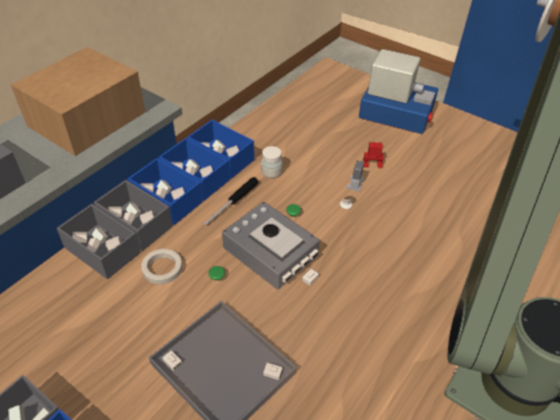

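The top picture shows the grey puller at about (408,223) beside the bobbin (371,234), with the red look-alike at (452,220). The tester is at (268,215) with the black cap at (267,212), and the tray is at (145,260). The side picture agrees. Next I'll fit the poses.

Run:
```python
from h import *
W=np.load('topW.npy');p=np.load('topp.npy')
def c(u0,u1,v0,v1,s): return cv2.resize(p[v0:v1,u0:u1,::-1],None,fx=s,fy=s,interpolation=cv2.INTER_CUBIC)
a=c(360,460,195,255,8)[:400]; 
cv2.imwrite('pics/z1.png',np.vstack([c(380,480,200,237,8),c(225,325,205,242,8)]))
for n in('top','side'):
    W=np.load(n+'W.npy')
    def rect(lo,hi,z0,z1,l):
        m=((W>[*lo,z0])&(W<[*hi,z1])).all(-1); X=W[m][:,:2]
        if len(X)<4: print(n,l,len(X));return
        r=cv2.minAreaRect((X*1000).astype(np.float32)); print(n,l,len(X),X.mean(0).round(4),np.round(r[0],1),np.round(r[1],1),round(r[2],1),np.median(W[m][:,2]).round(4))
    rect((.49,-.345),(.61,-.255),.058,.08,'handle')
    rect((.49,-.345),(.61,-.255),.015,.08,'beam+')
    rect((.49,-.345),(.61,-.255),.003,.02,'fork')
    rect((.45,-.1),(.70,.12),.050,.064,'testertop')
    rect((.45,-.1),(.70,.12),.067,.074,'plate')
    rect((.54,-.03),(.63,.07),.077,.09,'cap')
    rect((.34,.2),(.6,.45),.018,.032,'trayrim')
    rect((.50,-.25),(.56,-.19),.024,.04,'bobbin')
```

```text
top handle 147 [ 0.5481 -0.3053] [ 548.3 -305.7] [19.7 35.5] 17.3 0.0649
top beam+ 247 [ 0.5473 -0.2997] [ 547.9 -306. ] [20.5 52.7] 18.4 0.0628
top fork 80 [ 0.5492 -0.293 ] [ 551.  -294.3] [115.3  70.3] 7.0 0.0045
top testertop 3402 [0.588  0.0211] [582.8  22. ] [140.  180.1] 83.9 0.0589
top plate 1080 [0.5608 0.024 ] [583.9  21.6] [ 97.7 138.1] 83.9 0.0694
top cap 202 [0.5826 0.022 ] [582.7  22. ] [33.3 33.4] 89.3 0.0798
top trayrim 857 [0.4692 0.3222] [472.9 317. ] [191.7 220.2] 82.9 0.0228
top bobbin 4 [ 0.5239 -0.2129] [ 528.3 -212.5] [ 6.2 25.9] 84.3 0.0275
side handle 87 [ 0.5463 -0.3025] [ 548.  -306.2] [19.9 43.1] 17.9 0.0665
side beam+ 221 [ 0.5434 -0.2952] [ 547.3 -304.9] [20.4 55.6] 18.7 0.0487
side fork 220 [ 0.5443 -0.2949] [ 550.4 -299.8] [ 89.3 119.1] 89.8 0.0045
side testertop 2575 [0.5783 0.0333] [582.2  22.4] [142.9 183.9] 83.5 0.0602
side plate 849 [0.5603 0.0273] [583.2  24.5] [ 98.2 139.6] 85.6 0.0709
side cap 165 [0.5806 0.0241] [574.7  20.5] [50.6 38.8] 18.5 0.0812
side trayrim 1267 [0.4756 0.3101] [472.5 316.5] [191.8 223. ] 83.1 0.0234
side bobbin 9 [ 0.5259 -0.2125] [ 526.8 -212. ] [28.6 13.4] 2.9 0.0291
```

View pics/z1.png

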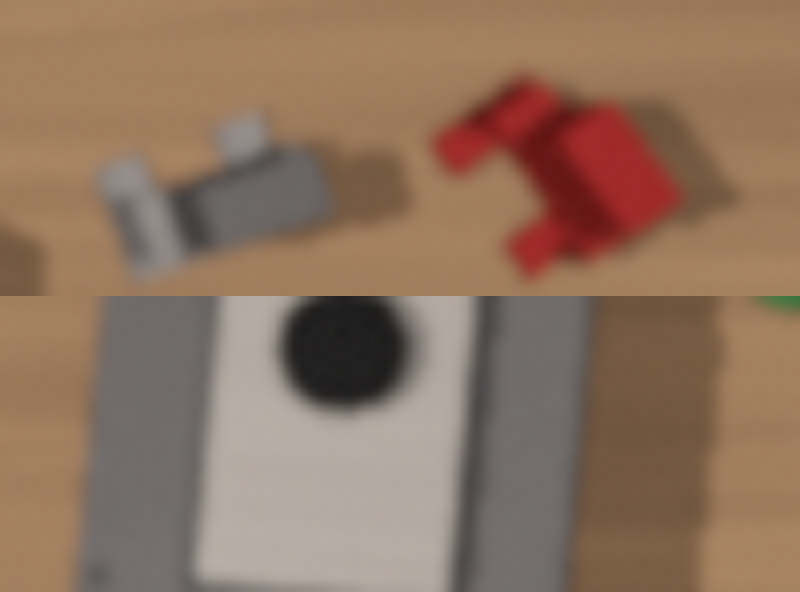

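move_arm(plan="0 0 -1 0 0 0.1 0.7;0 0 -1 0 0 0.2 0.7;0 0 -1 0 0 0.2 0.7;0 0 -1 0 0 0.2 0.7;0 0 -1 0 0 0.2 0.7;0 0 -1 0 0 0.2 0.7;0 0 -1 0 0 0.2 0.7;0 0 -1 0 0 0.2 0.7;0 0 -1 0 0 0.2 0.7;0 0 -1 0 0 0.2 0.7;0 0 -1 0 0 0.2 0.7;0 0 -1 0 0 0 0.7")

```text
t: 1.85
tcp_pos: [0.2045, -0.5371, 0.3405]
tool_rot: [0.687, 0.726, 0.001, -0.001]
contact_force: [0.1, 0.6, -0.1]
opening: 0.704
grip_force: 0.0
```

```bash
cat >> h.py <<'E'
def todo(x,y,z,yaw,o=None):
    """units of move from the measured pose to tcp x,y,z, tool y-axis at yaw (deg), pointing down"""
    o=o or bot.get_obs(); M=R.from_quat(o['tool_rot'])
    yw=np.radians(yaw); ty=np.array([np.cos(yw),np.sin(yw),0]); tz=np.array([0,0,-1.]); G=R.from_matrix(np.stack([np.cross(ty,tz),ty,tz],1))
    print('t',round(o['t'],2),'tcp',o['tcp_pos'].round(4),'F',o['contact_force'].round(2),'op',round(o['opening'],3),'g',round(o['grip_force'],1))
    print('turn',(np.degrees((M.inv()*G).as_rotvec())/6).round(3),'shift(goal axes)',(G.inv().apply(np.array([x,y,z])-o['tcp_pos'])/.03).round(3),'(now axes)',(M.inv().apply(np.array([x,y,z])-o['tcp_pos'])/.03).round(3))
E
python3 -c "
from h import *
todo(.5482,-.306,.305,17.6)"
```

```text
t 1.85 tcp [ 0.2045 -0.5371  0.3405] F [ 0.06  0.6  -0.11] op 0.704 g 0.0
turn [-0.004 -0.022 -2.41 ] shift(goal axes) [ 3.878 13.249  1.184] (now axes) [ 7.061 11.862  1.192]
```

move_arm(plan="0 0 -0.8 0 0 0 0.7;0 0 -0.8 0 0 0 0.7;0 0 -0.81 0 0 0 0.7;0 0 0 0.3 0.9 0 0.7;0 0 0 0.3 1 0.1 0.7;0 0 0 0.3 1 0.1 0.7;0 0 0 0.3 1 0.1 0.7;0 0 0 0.3 1 0.1 0.7;0 0 0 0.3 1 0.1 0.7;0 0 0 0.3 1 0.1 0.7;0 0 0 0.3 1 0.1 0.7;0 0 0 0.3 1 0.1 0.7")

```text
t: 2.85
tcp_pos: [0.4366, -0.3796, 0.3178]
tool_rot: [0.593, 0.805, -0.0, 0.0]
contact_force: [0.5, -0.8, 0.1]
opening: 0.702
grip_force: 0.0
```

move_arm(plan="0 0 0 0.3 1 0.1 0.7;0 0 0 0.3 1 0.1 0.7;0 0 0 0.3 1 0.1 0.7;0 0 0 0.3 0.9 0.1 0.7;0 0 0 0 0.4 0 0.7;0 0 0 0 0 0 0.7;0 0 0 0 0 0 0.7")

```text
t: 3.43
tcp_pos: [0.5478, -0.308, 0.3056]
tool_rot: [0.592, 0.806, -0.0, -0.0]
contact_force: [0.5, 0.2, 0.5]
opening: 0.699
grip_force: 0.0
```

```bash
python3 -c "
from h import *
todo(.5482,-.306,.223,17.6)"
```

```text
t 3.43 tcp [ 0.5478 -0.308   0.3056] F [0.53 0.2  0.46] op 0.699 g 0.0
turn [-0.009  0.002 -0.039] shift(goal axes) [0.061 0.033 2.754] (now axes) [0.062 0.035 2.754]
```

move_arm(plan="0 0 -0.04 0.06 0.03 0.2 0.7;0 0 0 0 0 0.5 0.7;0 0 0 0 0 0.7 0.7;0 0 0 0 0 0.7 0.7;0 0 0 0 0 0.45 0.7;0 0 0 0 0 0.2 0.7;0 0 0 0 0 0 0.7;0 0 0 0 0 0 0.7")

```text
t: 4.1
tcp_pos: [0.5477, -0.3066, 0.2236]
tool_rot: [0.591, 0.806, -0.0, 0.0]
contact_force: [-0.5, -0.6, 0.0]
opening: 0.702
grip_force: 0.0
```

```bash
python3 -c "
from h import *
todo(.5482,-.306,.223,17.6)
snap('side','s2.png')
p,d,W=snap('top')
cv2.imwrite('pics/c2.png',np.vstack([cv2.resize(cv2.imread('pics/s2.png')[130:210,300:420],None,fx=5,fy=5),cv2.resize(p[195:235,360:480,::-1],None,fx=5,fy=5)]))"
```

```text
t 4.1 tcp [ 0.5477 -0.3066  0.2236] F [-0.54 -0.63  0.03] op 0.702 g 0.0
turn [ 0.001  0.003 -0.02 ] shift(goal axes) [0.015 0.022 0.021] (now axes) [0.015 0.022 0.021]
```

View pics/c2.png

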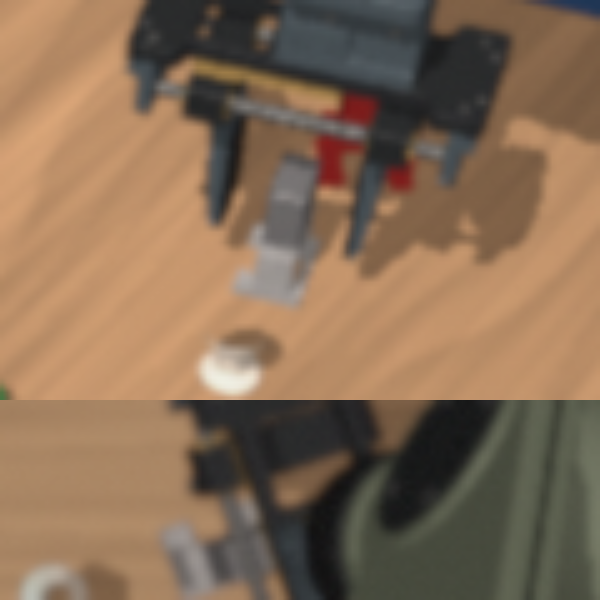

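The side crop shows the fingers straddling the grey handle with the red puller clear behind it, so I'm closing the gripper.

move_arm(plan="0 0 -0.02 0.015 0.02 0.02 0.5;0 0 0 0 0 0 0.4;0 0 0 0 0 0 0.3;0 0 0 0 0 0 0.2;0 0 0 0 0 0 0;0 0 0 0 0 0 0;0 0 0 0 0 0 0;0 0 0 0 0 0 0;0 0 0 0 0 0 0")

```text
t: 4.95
tcp_pos: [0.5486, -0.3053, 0.2227]
tool_rot: [0.59, 0.807, -0.0, -0.0]
contact_force: [0.4, -0.4, -0.1]
opening: 0.218
grip_force: 30.0
```

move_arm(plan="0 0 0 0 0 -0.05 0;0 0 0 0 0 -0.1 0;0 0 0 0 0 -0.2 0;0 0 0 0 0 -0.4 0;0 0 0 0 0 -0.6 0;0 0 0 0 0 -0.8 0;0 0 0 0 0 -0.8 0;0 0 0 0 0 -0.8 0;0 0 0 0 0 -0.6 0;0 0 0 0 0 -0.3 0;0 0 0 0 0 0 0;0 0 0 0 0 0 0")

```text
t: 5.95
tcp_pos: [0.5484, -0.3052, 0.3624]
tool_rot: [0.59, 0.807, -0.0, 0.0]
contact_force: [-0.1, 0.4, -1.7]
opening: 0.217
grip_force: 30.0
```

Run:
```python
from h import *
from math import *
# puller landing at 46 mm tester -x of the axis, handle grasp 51mm above
th=radians(-6.1); c=np.array([.5828,.0220]); t=c-0.046*np.array([cos(th),sin(th)])
print(t)
todo(t[0],t[1],.357,-6.1)
for n in('top','side'):
    p,d,W=snap(n,n+'3.png')
    for r in nets.masks_of(n,'puller')[:3]:
        m=r['mask'];print(n,round(r['conf'],2),r['location'],np.nanmedian(W[m],0).round(4))
```

```text
[0.53706045 0.02688815]
t 5.95 tcp [ 0.5484 -0.3052  0.3624] F [-0.11  0.45 -1.72] op 0.217 g 30.0
turn [3.000e-03 3.000e-03 3.961e+00] shift(goal axes) [10.965 -1.552  0.179] (now axes) [10.661  2.998  0.176]
top 0.7 [419.9, 224.7] [ 0.5437 -0.2869  0.1685]
side 0.88 [374.8, 156.3] [ 0.5541 -0.4017  0.0349]
side 0.82 [363.1, 137.5] [ 0.5428 -0.2889  0.174 ]
side 0.49 [221.2, 361.1] [0.4739 0.3161 0.0047]
```

move_arm(plan="0 0 1 0 0 0 0;0 0 1 0 0 0 0;0 0 1 0 0 0 0;0 0 0.96 0 0 0 0;0 0 0 0.4 -0.05 0 0;0 0 0 0.8 -0.15 0 0;0 0 0 0.95 -0.15 0 0;0 0 0 0.95 -0.15 0 0;0 0 0 0.95 -0.15 0 0;0 0 0 0.95 -0.15 0 0;0 0 0 0.95 -0.15 0 0;0 0 0 0.95 -0.15 0 0")

```text
t: 7.15
tcp_pos: [0.5371, -0.0939, 0.3615]
tool_rot: [0.743, 0.67, -0.0, -0.001]
contact_force: [1.0, -0.2, -1.7]
opening: 0.219
grip_force: 30.0
```

move_arm(plan="0 0 0 0.95 -0.15 0 0;0 0 0 0.95 -0.15 0 0;0 0 0 0.95 -0.15 0 0;0 0 0 0.75 -0.1 0.2 0;0 0 0 0.4 -0.05 0.4 0;0 0 0 0 0 0.4 0;0 0 0 0 0 0.3 0;0 0 0 0 0 0.2 0;0 0 0 0 0 0 0;0 0 0 0 0 0 0;0 0 0 0 0 0 0")

```text
t: 8.07
tcp_pos: [0.5329, 0.0249, 0.3176]
tool_rot: [0.744, 0.668, 0.0, 0.0]
contact_force: [-0.1, -0.6, -1.0]
opening: 0.22
grip_force: 30.0
```

Run:
```python
from h import *
todo(.5371,.0269,.2965,-6.1)
pp=[]
for n in('top','side'):
    p,d,W=snap(n,n+'4.png'); np.save(n+'W4.npy',W); np.save(n+'p4.npy',p)
    for t in ('puller','cap'):
      for r in nets.masks_of(n,t)[:3]:
        m=r['mask'];print(n,t,round(r['conf'],2),r['location'],np.nanmedian(W[m],0).round(4))
    pp.append(p)
v=[cv2.resize(pp[0][150:240,220:370,::-1],None,fx=4,fy=4,interpolation=2)[:300],cv2.resize(pp[1][180:255,210:360,::-1],None,fx=4,fy=4,interpolation=2)]
cv2.imwrite('pics/c4.png',np.vstack(v))
```

```text
t 8.07 tcp [0.5329 0.0249 0.3176] F [-0.08 -0.59 -0.96] op 0.22 g 30.0
turn [ 0.009 -0.001 -0.003] shift(goal axes) [0.081 0.132 0.703] (now axes) [0.081 0.131 0.703]
top puller 0.9 [453.8, 216.7] [ 0.5586 -0.4011  0.0452]
top cap 0.71 [324.5, 199.3] [ 0.6132 -0.1114  0.0189]
top cap 0.44 [214.3, 193.5] [0.631  0.1539 0.0187]
side puller 0.96 [371.2, 155.1] [ 0.5564 -0.4026  0.0323]
side puller 0.8 [283.1, 233.2] [0.5308 0.0411 0.1182]
side cap 0.65 [342.2, 203.6] [ 0.5233 -0.2189  0.0053]
side cap 0.49 [219.0, 270.7] [0.6302 0.1561 0.02  ]
side cap 0.44 [269.5, 230.8] [0.5811 0.0268 0.0814]
```

View pics/c4.png

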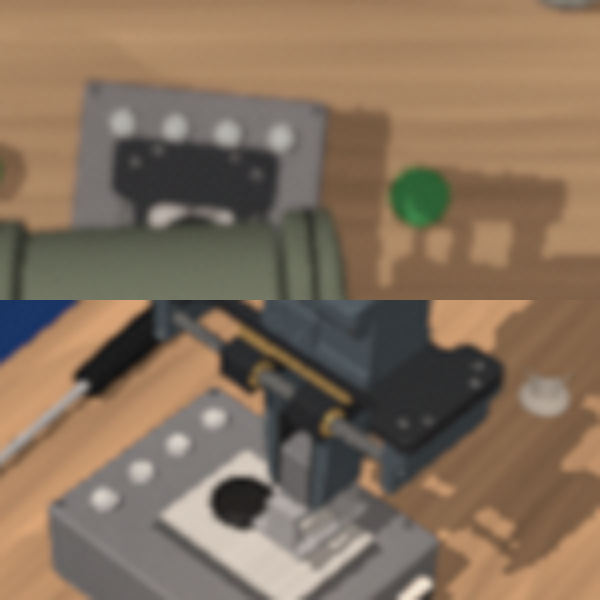

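The crops show the fork held just behind the black cap and above the plate; the arm blocks the top view. I'll measure the puller's lateral offset from the cap in the side depth.

Run:
```python
from h import *
W=np.load('sideW4.npy');p=np.load('sidep4.npy').astype(int)
th=np.radians(-6.1); B=np.array([[np.cos(th),-np.sin(th)],[np.sin(th),np.cos(th)]])
o=np.array([.5329,.0249])
L=W.copy(); L[...,:2]=(W[...,:2]-o)@B; L[...,2]-=.3176-.172-.051; L*=1000
def st(l,a,b):
    m=((L>a)&(L<b)).all(-1); X=L[m]
    print(l,m.sum(), 'min',np.percentile(X,3,0).round(1),'med',np.median(X,0).round(1),'max',np.percentile(X,97,0).round(1)) if m.sum() else print(l,0)
    return m
st('handle',[-16,-30,38],[16,30,68])
st('upr +y face',[-9,15,8],[9,40,20])
st('tine',[-30,8,-4],[30,40,8])
st('beam',[-16,-40,20],[16,40,32])
a=[L[((L>[-9,0,z])&(L<[9,40,z+4])).all(-1)] for z in range(-2,32,4)]
for z,X in zip(range(-2,32,4),a): print(z,len(X),X[:,1].round(1)[:14])
# cap: dark pixels
m=((W>[.54,-.02,.076])&(W<[.62,.06,.086])).all(-1)&(p.sum(-1)<120); m
X=W[m]; print('cap',m.sum(),X.mean(0).round(4),cv2.minEnclosingCircle((X[:,:2]*1000).astype(np.float32)), cv2.minAreaRect((X[:,:2]*1000).astype(np.float32)))
# plate edges in tester-frame about (.5828,.0220)
T=(W[...,:2]-[.5828,.0220])@B*1000
m=(abs(W[...,2]-.0705)<.004)&(abs(T)<100).all(-1)&(p.sum(-1)>400)
print('plate',m.sum(),np.percentile(T[m],[1,99],axis=0).round(1))
```

```text
handle 141 min [-14.8   3.8  39.5] med [ 1.  15.8 56.4] max [15.1 17.9 67.7]
upr +y face 27 min [-8.5 21.7  8.3] med [-1.  24.  13.2] max [ 8.2 26.2 19.4]
tine 57 min [-16.   10.5   1.2] med [-7.8 21.1  5. ] max [19.1 26.2  7.6]
beam 63 min [-10.2  13.2  20.4] med [-2.2 21.5 28.6] max [ 9.5 26.  31.8]
-2 2 [22.9 22.5]
2 15 [11.1 10.4 26.7 23.3 14.6 11.9 11.4 23.7 16.3 25.4 22.9 18.2 23.8 21.1]
6 7 [22.8 24.8 26.2 26.  23.8 25.8 24.3]
10 11 [23.2 23.3 25.8 23.  24.  25.1 25.6 21.6 24.8 23.6 21.7]
14 8 [22.1 23.  23.5 23.6 24.8 23.5 21.8 25.1]
18 7 [25.9 26.9 14.5 24.9 23.7 26.2 24.5]
22 14 [23.9 25.5 24.6 23.6 25.7 25.1 15.9 24.7 24.2 23.5 19.2 26.2 23.6 25.4]
26 16 [17.  14.9 23.8 22.2 21.4 20.  15.5 24.9 19.7 18.8 13.2 24.6 22.5 13. ]
30 22 [16.6 20.5 15.1 25.6 21.5 20.7 18.7 17.1 20.9 18.2 16.3 24.7 23.9 18.7]
cap 78 [0.5841 0.0239 0.082 ] ((582.9601440429688, 24.294981002807617), 14.133974075317383) ((584.538818359375, 23.62923812866211), (24.196672439575195, 25.75139045715332), 23.906463623046875)
plate 626 [[-67.9 -39. ]
 [ 68.2  42.7]]
```

move_arm(plan="0 0 0 0.04 0.05 0.1 0;0 0 0 0.05 0.08 0.2 0;0 0 0 0 0 0.2 0;0 0 0 0 0 0.1 0;0 0 0 0 0 0.05 0;0 0 0 0 0 0 0;0 0 0 0 0 0 0")

```text
t: 8.95
tcp_pos: [0.5368, 0.0276, 0.2975]
tool_rot: [0.744, 0.669, -0.0, -0.0]
contact_force: [-1.0, -0.6, -1.0]
opening: 0.218
grip_force: 30.0
```

```bash
cat >> h.py <<'E'
def feel(n=8):
    """mean force and pose over n camera periods; pose also in tester frame (mm from cap axis)"""
    O=[]
    for _ in range(n):
        imaging.snapshot('side'); O.append(bot.get_obs())
    F=np.array([o['contact_force'] for o in O]); Z=np.array([o['tcp_pos'] for o in O]); M=np.array([o['moment'] for o in O])
    th=np.radians(-6.1); B=np.array([[np.cos(th),-np.sin(th)],[np.sin(th),np.cos(th)]])
    print('t',round(O[-1]['t'],2),'F(tester axes)',(F.mean(0)[:2]@B).round(2),F.mean(0)[2].round(2),'sd',F.std(0).round(2),'mom',M.mean(0).round(2))
    print('tcp',(Z.mean(0)*1000).round(2),'sd',(Z.std(0)*1000).round(2),'in tester',((Z.mean(0)[:2]-[.5828,.0220])@B*1000).round(2),'rot',(R.from_quat(O[-1]['tool_rot'])).as_matrix()[:2,2].round(4), 'op',round(O[-1]['opening'],4))
E
python3 -c "
from h import *
feel()"
```

```text
t 9.35 F(tester axes) [0.36 0.07] -1.13 sd [0.63 0.54 0.56] mom [-0.01 -0.07 -0.  ]
tcp [536.86  27.54 297.83] sd [0.03 0.01 0.07] in tester [-46.26   0.63] rot [ 0.0003 -0.0001] op 0.2146
```

move_arm(plan="0 0 0 0 0.03 0.05 0;0 0 0 0 0 0.04 0;0 0 0 0 0 0.03 0;0 0 0 0 0 0.02 0;0 0 0 0 0 0.02 0;0 0 0 0 0 0.01 0;0 0 0 0 0 0 0")

```text
t: 9.93
tcp_pos: [0.5376, 0.0275, 0.2927]
tool_rot: [0.744, 0.669, -0.0, 0.0]
contact_force: [-1.0, 0.7, 1.4]
opening: 0.214
grip_force: 30.0
```

```bash
python3 -c "
from h import *
feel()"
```

```text
t 10.33 F(tester axes) [-1.32  0.11] 1.65 sd [0.45 0.24 0.67] mom [-0.    0.19 -0.01]
tcp [537.64  27.45 292.7 ] sd [0.01 0.01 0.04] in tester [-45.49   0.62] rot [-0.0001 -0.0001] op 0.2169
```

move_arm(plan="0 0 0 0 0 0.01 0;0 0 0 0 0 0.01 0;0 0 0 0 0 0.01 0;0 0 0 0 0 0.01 0;0 0 0 0 0 0 0")

```text
t: 10.75
tcp_pos: [0.5376, 0.0275, 0.2921]
tool_rot: [0.744, 0.668, 0.0, 0.0]
contact_force: [-3.9, -0.2, 6.9]
opening: 0.222
grip_force: 30.0
```

```bash
python3 -c "
from h import *
feel()"
```

```text
t 11.15 F(tester axes) [-3.12 -0.52] 7.16 sd [0.62 0.56 0.71] mom [-0.05  0.52 -0.01]
tcp [537.59  27.45 292.05] sd [0.01 0.01 0.01] in tester [-45.53   0.61] rot [ 0.0002 -0.0001] op 0.2182
```

move_arm(plan="0 0 0 0 0 0.01 0;0 0 0 0 0 0.01 0;0 0 0 0 0 0.01 0;0 0 0 0 0 0.01 0;0 0 0 0 0 0.01 0;0 0 0 0 0 0 0")

```text
t: 11.65
tcp_pos: [0.5375, 0.0275, 0.2914]
tool_rot: [0.744, 0.669, 0.0, 0.0]
contact_force: [-4.4, -0.9, 12.5]
opening: 0.218
grip_force: 30.0
```

```bash
python3 -c "
from h import *
feel()"
```

```text
t 12.05 F(tester axes) [-4.55 -0.61] 12.6 sd [0.29 0.42 0.55] mom [-0.07  0.83 -0.01]
tcp [537.51  27.45 291.41] sd [0.   0.01 0.01] in tester [-45.61   0.61] rot [ 0.0005 -0.0001] op 0.214
```

move_arm(plan="0 0 0 0 0 0.013 0;0 0 0 0 0.01 0 0;0 0 0 0 0.02 0 0;0 0 0 0 0.03 0 0;0 0 0 0 0.03 0 0;0 0 0 0 0.04 0 0;0 0 0 0 0.04 0 0;0 0 0 0 0.04 0 0;0 0 0 0 0.03 0 0;0 0 0 0 0.01 0 0;0 0 0 0 0 0 0")

```text
t: 12.97
tcp_pos: [0.5435, 0.0269, 0.291]
tool_rot: [0.744, 0.668, -0.002, -0.002]
contact_force: [-10.5, 1.5, 16.5]
opening: 0.218
grip_force: 30.0
```

```bash
python3 -c "
from h import *
feel()"
```

```text
t 13.37 F(tester axes) [-10.5   -0.13] 17.03 sd [0.3  0.49 0.57] mom [ 0.15  1.89 -0.02]
tcp [543.48  26.9  290.99] sd [0.01 0.01 0.01] in tester [-39.62   0.69] rot [-0.0049  0.0006] op 0.219
```

move_arm(plan="0 0 0 0 0 -0.01 0;0 0 0 0 0.01 -0.01 0;0 0 0 0 0.02 0 0;0 0 0 0 0.02 0 0;0 0 0 0 0.02 0 0;0 0 0 0 0 0 0")

```text
t: 13.87
tcp_pos: [0.546, 0.0267, 0.2913]
tool_rot: [0.744, 0.668, -0.001, -0.001]
contact_force: [-9.1, 0.9, 14.2]
opening: 0.221
grip_force: 30.0
```

```bash
python3 -c "
from h import *
feel()"
```

```text
t 14.27 F(tester axes) [-8.49 -0.65] 14.44 sd [0.51 0.32 0.82] mom [ 0.13  1.53 -0.01]
tcp [545.96  26.64 291.32] sd [0.01 0.01 0.02] in tester [-37.12   0.7 ] rot [-0.0037  0.0004] op 0.2178
```

move_arm(plan="0 0 0 0 0.02 0 0;0 0 0 0 0.02 0 0;0 0 0 0 0.03 0 0;0 0 0 0 0.03 0 0;0 0 0 0 0.03 0 0;0 0 0 0 0.03 0 0;0 0 0 0 0.02 0 0;0 0 0 0 0.02 0 0;0 0 0 0 0 0 0")

```text
t: 15.02
tcp_pos: [0.5518, 0.026, 0.2913]
tool_rot: [0.744, 0.668, -0.001, -0.002]
contact_force: [-8.2, 0.3, 13.1]
opening: 0.218
grip_force: 30.0
```

```bash
python3 -c "
from h import *
feel()"
```

```text
t 15.42 F(tester axes) [-8.87 -0.14] 14.25 sd [0.69 0.45 0.48] mom [0.15 1.62 0.  ]
tcp [551.81  26.03 291.32] sd [0.01 0.01 0.02] in tester [-31.25   0.72] rot [-0.0042  0.0005] op 0.2189
```

move_arm(plan="0 0 0 0 0.02 0 0;0 0 0 0 0.03 0 0;0 0 0 0 0.03 0 0;0 0 0 0 0.03 0 0;0 0 0 0 0.03 0 0;0 0 0 0 0.03 0 0;0 0 0 0 0.03 0 0;0 0 0 0 0.03 0 0;0 0 0 0 0.03 0 0;0 0 0 0 0.02 0 0;0 0 0 0 0.01 0 0;0 0 0 0 0 0 0")

```text
t: 16.42
tcp_pos: [0.5605, 0.0251, 0.2913]
tool_rot: [0.744, 0.668, -0.001, -0.002]
contact_force: [-8.7, 0.1, 14.8]
opening: 0.219
grip_force: 30.0
```

```bash
python3 -c "
from h import *
feel()"
```

```text
t 16.82 F(tester axes) [-8.82 -0.25] 13.51 sd [0.3  0.26 0.54] mom [ 0.17  1.61 -0.01]
tcp [560.44  25.11 291.31] sd [0.01 0.01 0.01] in tester [-22.56   0.72] rot [-0.0042  0.0005] op 0.2179
```

move_arm(plan="0 0 0 0 0.02 0.002 0;0 0 0 0 0.03 0 0;0 0 0 0 0.03 0 0;0 0 0 0 0.03 0 0;0 0 0 0 0.03 0 0;0 0 0 0 0.03 0 0;0 0 0 0 0.03 0 0;0 0 0 0 0.03 0 0;0 0 0 0 0.03 0 0;0 0 0 0 0.03 0 0;0 0 0 0 0.03 0 0;0 0 0 0 0.02 0 0")

```text
t: 17.82
tcp_pos: [0.5705, 0.024, 0.2913]
tool_rot: [0.744, 0.668, -0.002, -0.002]
contact_force: [-9.3, 1.2, 14.0]
opening: 0.213
grip_force: 30.0
```

```bash
python3 -c "
from h import *
feel()"
```

```text
t 18.22 F(tester axes) [-9.06  0.07] 14.29 sd [0.35 0.37 0.31] mom [0.17 1.66 0.02]
tcp [570.54  24.04 291.31] sd [0.02 0.01 0.  ] in tester [-12.41   0.73] rot [-0.0044  0.0006] op 0.2156
```

move_arm(plan="0 0 0 0 0.02 0 0;0 0 0 0 0.03 0 0;0 0 0 0 0.03 0 0;0 0 0 0 0.03 0 0;0 0 0 0 0.03 0 0;0 0 0 0 0.03 0 0;0 0 0 0 0.03 0 0;0 0 0 0 0.03 0 0;0 0 0 0 0.03 0 0;0 0 0 0 0.02 0 0;0 0 0 0 0.01 0 0;0 0 0 0 0 0 0")

```text
t: 19.22
tcp_pos: [0.5792, 0.0231, 0.2913]
tool_rot: [0.744, 0.668, -0.001, -0.002]
contact_force: [-8.5, 1.6, 14.2]
opening: 0.218
grip_force: 30.0
```

```bash
python3 -c "
from h import *
feel()
p,d,W=snap('side')
cv2.imwrite('pics/c5.png',cv2.resize(p[180:260,210:330,::-1],None,fx=5,fy=5,interpolation=2))"
```

```text
t 19.62 F(tester axes) [-8.94 -0.09] 13.69 sd [0.49 0.23 0.45] mom [ 0.18  1.66 -0.  ]
tcp [579.18  23.13 291.32] sd [0.01 0.01 0.01] in tester [-3.72  0.74] rot [-0.0044  0.0006] op 0.2217
```

View pics/c5.png

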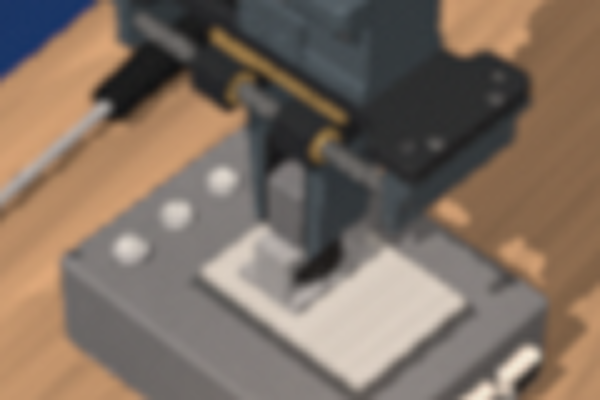

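The crop shows the black cap's head inside the fork, level and under the beam. I'll now creep forward to find the web contact.

move_arm(plan="0 0 0 0 0.02 0 0;0 0 0 0 0.02 0 0;0 0 0 0 0.02 0 0;0 0 0 0 0.02 0 0;0 0 0 0 0 0 0")

```text
t: 20.08
tcp_pos: [0.5815, 0.0229, 0.2913]
tool_rot: [0.744, 0.668, -0.002, -0.002]
contact_force: [-10.2, 1.8, 13.6]
opening: 0.217
grip_force: 30.0
```

```bash
python3 -c "
from h import *
feel(5)"
```

```text
t 20.33 F(tester axes) [-8.82  0.16] 14.09 sd [0.23 0.43 0.4 ] mom [ 0.17  1.7  -0.  ]
tcp [581.52  22.88 291.31] sd [0.01 0.01 0.02] in tester [-1.37  0.74] rot [-0.0046  0.0006] op 0.2179
```

move_arm(plan="0 0 0 0 0.01 0 0;0 0 0 0 0.01 0 0;0 0 0 0 0 0 0")

```text
t: 20.58
tcp_pos: [0.582, 0.0228, 0.2913]
tool_rot: [0.744, 0.668, -0.002, -0.002]
contact_force: [-9.4, 0.7, 14.4]
opening: 0.217
grip_force: 30.0
```

```bash
python3 -c "
from h import *
feel(5)"
```

```text
t 20.83 F(tester axes) [-9.15  0.18] 14.59 sd [0.64 0.8  0.3 ] mom [ 0.19  1.73 -0.01]
tcp [582.04  22.81 291.3 ] sd [0.01 0.01 0.01] in tester [-0.85  0.73] rot [-0.0049  0.0006] op 0.2172
```

move_arm(plan="0 0 0 0 0.01 0 0;0 0 0 0 0.01 0 0;0 0 0 0 0 0 0")

```text
t: 21.08
tcp_pos: [0.5827, 0.0228, 0.2913]
tool_rot: [0.744, 0.668, -0.002, -0.002]
contact_force: [-10.0, 1.0, 13.9]
opening: 0.218
grip_force: 30.0
```

```bash
python3 -c "
from h import *
feel(4)"
```

```text
t 21.28 F(tester axes) [-9.2  -0.28] 14.39 sd [0.69 0.2  0.71] mom [0.17 1.71 0.03]
tcp [582.66  22.75 291.31] sd [0.01 0.01 0.01] in tester [-0.22  0.73] rot [-0.0048  0.0006] op 0.2166
```

move_arm(plan="0 0 0 0 0.01 0 0;0 0 0 0 0.01 0 0;0 0 0 0 0 0 0")

```text
t: 21.53
tcp_pos: [0.5833, 0.0227, 0.2913]
tool_rot: [0.744, 0.668, -0.002, -0.002]
contact_force: [-9.1, 0.1, 14.2]
opening: 0.22
grip_force: 30.0
```

```bash
python3 -c "
from h import *
feel(4)"
```

```text
t 21.73 F(tester axes) [-9.13  0.42] 14.06 sd [0.18 0.19 0.52] mom [ 0.18  1.76 -0.  ]
tcp [583.25  22.69 291.3 ] sd [0.01 0.01 0.01] in tester [0.37 0.74] rot [-0.0049  0.0006] op 0.2167
```

move_arm(plan="0 0 0 0 0.01 0 0;0 0 0 0 0.01 0 0;0 0 0 0 0 0 0")

```text
t: 21.98
tcp_pos: [0.5838, 0.0226, 0.2913]
tool_rot: [0.744, 0.668, -0.002, -0.002]
contact_force: [-8.7, 1.1, 14.5]
opening: 0.22
grip_force: 30.0
```

```bash
python3 -c "
from h import *
feel(4)"
```

```text
t 22.18 F(tester axes) [-10.    -0.04] 13.86 sd [0.35 0.46 0.28] mom [0.17 1.71 0.02]
tcp [583.84  22.62 291.32] sd [0.01 0.01 0.01] in tester [0.97 0.73] rot [-0.0048  0.0006] op 0.2214
```

move_arm(plan="0 0 0 0 0.01 0 0;0 0 0 0 0.005 0 0;0 0 0 0 0 0 0")

```text
t: 22.43
tcp_pos: [0.5843, 0.0226, 0.2913]
tool_rot: [0.744, 0.668, -0.002, -0.002]
contact_force: [-9.4, 0.2, 14.5]
opening: 0.217
grip_force: 30.0
```

```bash
python3 -c "
from h import *
feel(4)"
```

```text
t 22.63 F(tester axes) [-9.12 -0.17] 14.1 sd [0.51 0.34 0.47] mom [0.18 1.78 0.01]
tcp [584.25  22.59 291.3 ] sd [0.01 0.02 0.02] in tester [1.38 0.75] rot [-0.005   0.0006] op 0.2169
```

move_arm(plan="0 0 0 0 0.01 0 0;0 0 0 0 0.01 0 0;0 0 0 0 0 0 0")

```text
t: 22.88
tcp_pos: [0.5849, 0.0225, 0.2913]
tool_rot: [0.744, 0.668, -0.002, -0.002]
contact_force: [-9.4, -0.1, 14.0]
opening: 0.217
grip_force: 30.0
```

```bash
python3 -c "
from h import *
feel(4)"
```

```text
t 23.08 F(tester axes) [-9.38 -0.06] 14.16 sd [0.21 0.46 0.46] mom [0.2  1.73 0.02]
tcp [584.89  22.54 291.31] sd [0.01 0.01 0.01] in tester [2.02 0.76] rot [-0.0049  0.0006] op 0.2198
```

move_arm(plan="0 0 0 0 0.01 0 0;0 0 0 0 0.01 0 0;0 0 0 0 0 0 0")

```text
t: 23.33
tcp_pos: [0.5853, 0.0224, 0.2913]
tool_rot: [0.744, 0.668, -0.002, -0.002]
contact_force: [-9.2, 1.0, 14.8]
opening: 0.216
grip_force: 30.0
```

```bash
python3 -c "
from h import *
feel(4)"
```

```text
t 23.53 F(tester axes) [-9.43  0.27] 14.17 sd [0.14 0.32 0.29] mom [0.21 1.83 0.  ]
tcp [585.34  22.48 291.29] sd [0.01 0.   0.01] in tester [2.48 0.74] rot [-0.0054  0.0006] op 0.2186
```

move_arm(plan="0 0 0 0 0.01 0 0;0 0 0 0 0.01 0 0;0 0 0 0 0 0 0")

```text
t: 23.78
tcp_pos: [0.5857, 0.0225, 0.2912]
tool_rot: [0.744, 0.668, -0.002, -0.003]
contact_force: [-10.9, 0.9, 15.4]
opening: 0.219
grip_force: 30.0
```

```bash
python3 -c "
from h import *
feel(5)"
```

```text
t 24.03 F(tester axes) [-10.67   0.11] 15.04 sd [0.59 0.38 0.69] mom [ 0.24  2.05 -0.01]
tcp [585.64  22.44 291.24] sd [0.01 0.01 0.01] in tester [2.78 0.74] rot [-0.0066  0.0007] op 0.2196
```

Contact with the skirt is confirmed: drag rose, tilt rose and travel stalled. I'll relax the stored lateral drag, then pull up slowly.

move_arm(plan="0 0 0 0 -0.02 0 0;0 0 0 0 -0.02 0 0;0 0 0 0 -0.02 0 0;0 0 0 0 -0.01 0 0;0 0 0 0 0 -0.01 0;0 0 0 0 0 -0.015 0;0 0 0 0 0 -0.015 0;0 0 0 0 0 -0.015 0;0 0 0 0 0 -0.015 0;0 0 0 0 0 -0.015 0;0 0 0 0 0 -0.015 0")

```text
t: 24.95
tcp_pos: [0.5848, 0.0225, 0.2924]
tool_rot: [0.744, 0.668, -0.001, -0.001]
contact_force: [-5.4, 0.8, 1.2]
opening: 0.216
grip_force: 30.0
```

```bash
python3 -c "
from h import *
feel(4)"
```

```text
t 25.15 F(tester axes) [-5.3   0.83] 2.8 sd [0.83 0.16 0.38] mom [0.24 0.98 0.01]
tcp [584.84  22.52 292.34] sd [0.01 0.01 0.03] in tester [1.98 0.73] rot [-0.0034  0.0004] op 0.2168
```

move_arm(plan="0 0 0 0 -0.02 0 0;0 0 0 0 -0.02 0 0;0 0 0 0 -0.01 -0.01 0;0 0 0 0 0 -0.015 0;0 0 0 0 0 -0.015 0;0 0 0 0 0 -0.015 0;0 0 0 0 0 -0.015 0;0 0 0 0 0 -0.015 0")

```text
t: 25.82
tcp_pos: [0.5839, 0.0225, 0.2937]
tool_rot: [0.744, 0.668, -0.001, -0.001]
contact_force: [1.5, 1.8, -18.2]
opening: 0.22
grip_force: 30.0
```

```bash
python3 -c "
from h import *
feel(3)"
```

```text
t 25.97 F(tester axes) [-0.06  0.94] -13.69 sd [0.83 0.54 1.86] mom [ 0.26 -0.09  0.  ]
tcp [583.93  22.5  294.24] sd [0.01 0.02 0.31] in tester [1.07 0.62] rot [-0.0019 -0.0002] op 0.2202
```

move_arm(plan="0 0 0 0 0 -0.005 0;0 0 0 0 0 -0.008 0;0 0 0 0 0 -0.008 0;0 0 0 0 0 -0.008 0;0 0 0 0 0 -0.008 0;0 0 0 0 0 -0.008 0")

```text
t: 26.47
tcp_pos: [0.584, 0.0225, 0.2976]
tool_rot: [0.744, 0.669, 0.0, 0.0]
contact_force: [-3.9, 0.3, -2.2]
opening: 0.218
grip_force: 30.0
```

```bash
python3 -c "
from h import *
feel(3)"
```

```text
t 26.62 F(tester axes) [-3.85 -0.32] -0.12 sd [0.34 0.32 0.27] mom [0.12 0.8  0.01]
tcp [584.06  22.46 297.61] sd [0.02 0.01 0.01] in tester [1.21 0.59] rot [ 0.0007 -0.0002] op 0.2183
```

The cap has popped, but a small lateral push remains between web and skirt. I'll relieve it and lift clear of the stem.

move_arm(plan="0 0 0 0 -0.02 0 0;0 0 0 0 -0.02 -0.01 0;0 0 0 0 -0.01 -0.02 0;0 0 0 0 0 -0.02 0;0 0 0 0 0 -0.03 0;0 0 0 0 0 -0.03 0;0 0 0 0 0 -0.03 0;0 0 0 0 0 -0.03 0;0 0 0 0 0 0 0")

```text
t: 27.37
tcp_pos: [0.5828, 0.0227, 0.3023]
tool_rot: [0.744, 0.669, 0.0, 0.0]
contact_force: [0.0, -0.5, -1.3]
opening: 0.22
grip_force: 30.0
```

```bash
python3 -c "
from h import *
feel(4)"
```

```text
t 27.57 F(tester axes) [ 0.28 -0.06] -1.37 sd [0.47 0.77 0.47] mom [-0.02 -0.08 -0.01]
tcp [582.64  22.67 302.01] sd [0.03 0.01 0.08] in tester [-0.23  0.65] rot [ 0.     -0.0001] op 0.219
```

move_arm(plan="0 0 0 0 0 -0.03 0;0 0 0 0 0 -0.05 0;0 0 0 0 0 -0.06 0;0 0 0 0 0 -0.06 0;0 0 0 0 0 -0.06 0;0 0 0 0 0 -0.08 0;0 0 0 0 0 -0.1 0;0 0 0 0 0 -0.1 0;0 0 0 0 0 -0.2 0;0 0 0 0 0 -0.2 0;0 0 0 0 0 -0.2 0;0 0 0 0 0 -0.1 0")

```text
t: 28.57
tcp_pos: [0.5828, 0.0227, 0.3405]
tool_rot: [0.744, 0.669, 0.001, 0.001]
contact_force: [0.7, -0.4, -1.1]
opening: 0.217
grip_force: 30.0
```

```bash
python3 -c "
from h import *
feel(2)
todo(.472,.317,.330,-7)
p,d,W=snap('side')
for r in nets.masks_of('side','cap')[:4]: print(round(r['conf'],2),r['location'],np.nanmedian(W[r['mask']],0).round(4))
cv2.imwrite('pics/c6.png',cv2.resize(p[170:260,210:330,::-1],None,fx=5,fy=5,interpolation=2))"
```

```text
t 28.67 F(tester axes) [-0.52  0.35] -1.96 sd [0.09 0.01 0.66] mom [-0.04 -0.1  -0.02]
tcp [582.84  22.65 340.5 ] sd [0.05 0.01 0.3 ] in tester [-0.03  0.65] rot [ 0.0019 -0.0001] op 0.2217
t 28.67 tcp [0.5828 0.0227 0.3402] F [-0.38  0.41 -2.61] op 0.222 g 30.0
turn [ 0.019 -0.001  0.151] shift(goal axes) [ 9.288 -4.861  0.34 ] (now axes) [ 9.364 -4.714  0.332]
0.7 [220.3, 272.8] [0.629  0.1559 0.02  ]
0.7 [272.3, 372.1] [0.3847 0.2692 0.0179]
0.67 [292.4, 209.8] [ 0.6094 -0.1078  0.0201]
```

View pics/c6.png

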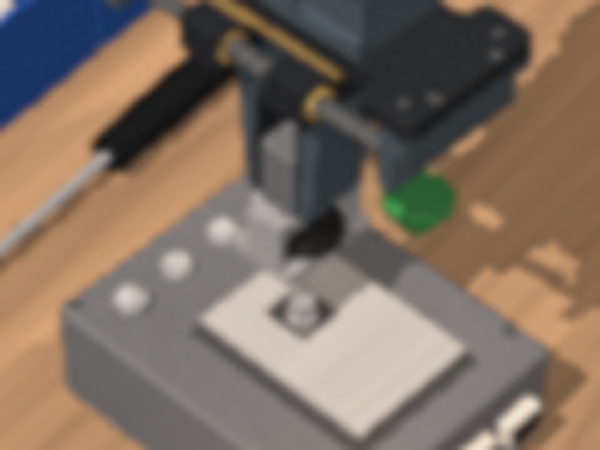

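The crop shows the black cap riding in the fork and the bare stem exposed in the plate hole. I'll carry it to the tray smoothly.

move_arm(plan="0 0 0.02 0.1 -0.05 0 0;0 0 0.02 0.25 -0.13 0 0;0 0 0.02 0.4 -0.21 0 0;0 0 0.02 0.55 -0.29 0 0;0 0 0.02 0.7 -0.37 0 0;0 0 0.02 0.7 -0.37 0 0;0 0 0.02 0.7 -0.37 0 0;0 0 0 0.7 -0.37 0 0;0 0 0 0.7 -0.37 0 0;0 0 0 0.7 -0.37 0 0;0 0 0 0.7 -0.37 0 0;0 0 0 0.7 -0.36 0 0")

```text
t: 29.77
tcp_pos: [0.4973, 0.243, 0.3391]
tool_rot: [0.748, 0.663, -0.0, -0.0]
contact_force: [0.1, 0.2, -2.4]
opening: 0.219
grip_force: 30.0
```

move_arm(plan="0 0 0 0.7 -0.36 0 0;0 0 0 0.6 -0.31 0 0;0 0 0 0.45 -0.23 0 0;0 0 0 0.35 -0.18 0 0;0 0 0 0.2 -0.1 0 0;0 0 0 0.1 -0.05 0 0;0 0 0 0 0 0 0;0 0 0 0 0 0 0;0 0 0 0 0 0 0")

```text
t: 30.52
tcp_pos: [0.4711, 0.3163, 0.3391]
tool_rot: [0.749, 0.663, -0.0, 0.0]
contact_force: [-0.2, -0.7, -2.3]
opening: 0.219
grip_force: 30.0
```

```bash
python3 -c "
from h import *
todo(.472,.317,.2267,-7)
p,d,W=snap('side')
for r in nets.masks_of('side','cap')[:4]: print(round(r['conf'],2),r['location'],np.nanmedian(W[r['mask']],0).round(4))
q,d,W=snap('top')
T=(W[...,:2]-[.4727,.3167]); m=(abs(T)<.06).all(-1)&(W[...,2]<.02); print('floor',np.median(W[m][:,2]),m.sum())
cv2.imwrite('pics/c7.png',np.vstack([cv2.resize(p[270:370,150:300,::-1],None,fx=4,fy=4,interpolation=2)]))"
```

```text
t 30.52 tcp [0.4711 0.3163 0.3391] F [-0.21 -0.74 -2.29] op 0.219 g 30.0
turn [0.    0.005 0.002] shift(goal axes) [0.026 0.027 3.748] (now axes) [0.028 0.027 3.747]
0.4 [220.5, 339.9] [0.4594 0.3214 0.1284]
floor 0.002945844722240021 1991
```

View pics/c7.png

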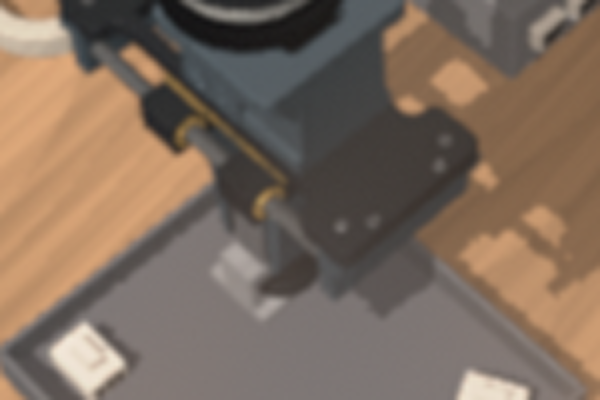

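The cap is still in the fork above the middle of the tray, at about (290,278) in the crop. Lowering now.

move_arm(plan="0 0 0 0 0 0.15 0;0 0 0 0 0 0.3 0;0 0 0 0 0 0.45 0;0 0 0 0 0 0.5 0;0 0 0 0 0 0.5 0;0 0 0 0 0 0.45 0;0 0 0 0 0 0.35 0;0 0 0 0 0 0.25 0;0 0 0 0 0 0.15 0;0 0 0 0 0 0.1 0;0 0 0 0 0 0.1 0;0 0 0 0 0 0.05 0")

```text
t: 31.67
tcp_pos: [0.471, 0.317, 0.2387]
tool_rot: [0.749, 0.663, 0.0, 0.0]
contact_force: [0.1, 0.2, -1.9]
opening: 0.219
grip_force: 30.0
```

move_arm(plan="0 0 0 0 0 0.04 0;0 0 0 0 0 0.04 0;0 0 0 0 0 0.04 0;0 0 0 0 0 0.04 0;0 0 0 0 0 0.04 0;0 0 0 0 0 0.04 0;0 0 0 0 0 0.04 0;0 0 0 0 0 0.03 0;0 0 0 0 0 0.03 0;0 0 0 0 0 0.02 0;0 0 0 0 0 0 0")

```text
t: 32.58
tcp_pos: [0.4708, 0.3169, 0.2277]
tool_rot: [0.749, 0.663, -0.0, 0.0]
contact_force: [0.5, -0.2, -0.8]
opening: 0.218
grip_force: 30.0
```

```bash
python3 -c "
from h import *
feel(4)"
```

```text
t 32.78 F(tester axes) [-0.48  0.21] -0.85 sd [0.28 0.08 0.31] mom [-0.03 -0.12  0.  ]
tcp [470.88 316.96 227.86] sd [0.01 0.01 0.05] in tester [-142.63  281.39] rot [ 0.0001 -0.    ] op 0.2187
```

move_arm(plan="0 0 0 0 0 0.01 0;0 0 0 0 0 0.01 0;0 0 0 0 0 0.01 0;0 0 0 0 0 0.01 0;0 0 0 0 0 0 0")

```text
t: 33.2
tcp_pos: [0.4709, 0.3169, 0.2267]
tool_rot: [0.749, 0.663, 0.0, 0.0]
contact_force: [0.1, 0.5, -0.7]
opening: 0.214
grip_force: 30.0
```

```bash
python3 -c "
from h import *
feel(4)"
```

```text
t 33.4 F(tester axes) [0.03 0.31] -1.25 sd [0.2  0.65 0.25] mom [-0.04 -0.09  0.01]
tcp [470.86 316.96 226.67] sd [0.01 0.01 0.  ] in tester [-142.65  281.39] rot [ 0.0001 -0.0001] op 0.2202
```

move_arm(plan="0 0 0 0 0 0.01 0;0 0 0 0 0 0.01 0;0 0 0 0 0 0.01 0;0 0 0 0 0 0 0")

```text
t: 33.73
tcp_pos: [0.4709, 0.3169, 0.2267]
tool_rot: [0.749, 0.663, 0.0, 0.0]
contact_force: [-1.7, -1.3, 5.3]
opening: 0.215
grip_force: 30.0
```

```bash
python3 -c "
from h import *
feel(4)"
```

```text
t 33.93 F(tester axes) [-1.42 -1.68] 5.49 sd [0.5  0.52 0.48] mom [-0.21  0.26  0.03]
tcp [470.82 316.92 226.64] sd [0.01 0.01 0.01] in tester [-142.68  281.35] rot [0.0004 0.0001] op 0.2157
```

move_arm(plan="0 0 0 0 0 -0.01 0;0 0 0 0 0 -0.01 0;0 0 0 0 0 0 0;0 0 0 0 0 0 0.24;0 0 0 0 0 0 0.3;0 0 0 0 0 0 0.4;0 0 0 0 0 0 0.5;0 0 0 0 0 0 0.6;0 0 0 0 0 0 0.7;0 0 0 0 0 0 0.7;0 0 0 0 0 0 0.7")

```text
t: 34.85
tcp_pos: [0.4709, 0.3169, 0.2263]
tool_rot: [0.749, 0.663, -0.0, 0.0]
contact_force: [0.5, 0.1, -0.1]
opening: 0.69
grip_force: 0.0
```

move_arm(plan="0 0 0 0 0 -0.1 0.7;0 0 0 0 0 -0.3 0.7;0 0 0 0 0 -0.5 0.7;0 0 0 0 0 -0.7 0.7;0 0 0 0 0 -0.8 0.7;0 0 0 0 0 -0.8 0.7;0 0 0 0 0 -0.8 0.7;0 0 0 0 0 -0.8 0.7;0 0 0 0 0 -0.5 0.7;0 0 0 0 0 -0.2 0.7;0 0 0 0 0 0 0.7;0 0 0 0 0 0 0.7")

```text
t: 35.85
tcp_pos: [0.4706, 0.3168, 0.3911]
tool_rot: [0.749, 0.663, -0.0, 0.0]
contact_force: [0.3, 0.4, -0.2]
opening: 0.701
grip_force: 0.0
```

```bash
python3 -c "
from h import *
print(bot.get_obs()['tcp_pos'],bot.get_obs()['opening'])
p,d,W=snap('side')
for t in('cap','puller'):
  for r in nets.masks_of('side',t)[:4]: print(t,round(r['conf'],2),r['location'],np.nanmedian(W[r['mask']],0).round(4),np.nanmax(W[r['mask']][:,2]).round(3))
cv2.imwrite('pics/c8.png',np.hstack([cv2.resize(p[290:420,140:310,::-1],None,fx=3,fy=3,interpolation=2),cv2.resize(p[190:320,200:290,::-1],None,fx=3,fy=3)]))"
```

```text
[0.47058568 0.31678617 0.39113788] 0.7005426178913398
cap 0.66 [294.3, 208.2] [ 0.61   -0.1088  0.0203] 0.026
puller 0.69 [220.0, 362.2] [0.4638 0.3234 0.0429] 0.074
```

View pics/c8.png

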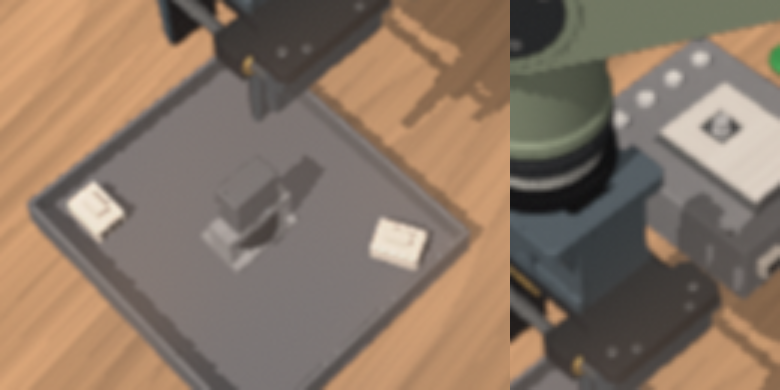

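The picture shows the puller standing upright mid-tray at about (245,215) in the crop, with the black cap in its fork. The connectors are untouched, the stem is bare and the gripper is well clear, so I'm handing in.

```bash
python3 -c "
from rig import bot
print(bot.sign_off())"
```

```text
the job is handed in; nothing more can be done
None
```

The cap is off the button and sits in the fork of the puller, which stands upright and released in the middle of the tray; I handed the job in at about 36 s, with no verdict returned.

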